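# Eject a sample jar and stand it on the balance

## Robot

A 6-joint arm with a two-finger parallel gripper is mounted at the origin on the work surface. World frame = base frame: x ahead of the robot, y to its left, z up, the work surface at z = 0. Lengths are in mm, angles in rad, forces in N, time in s.
With the tool pointing down it reaches from about 325 to 875 mm from the base axis. Payload 4.4 kg.
Tool frame: the origin (TCP) lies on the centre line of the jaws, within the pads' length; the fingertips stand ahead of it and the grasp point (between the pads) lies 6 mm ahead of it (ctrl.tcp_to_tips is the z of the fingertips in the tool frame, in mm); z points along the fingers, y is the direction in which the jaws open and shut (so a half turn about z gives the same grasp; the last joint's range is limited). The gripper opens to 85 mm and grips with 20 to 120 N. Pads are 22 mm wide; open, the fingers measure 114 mm over their backs; the gripper's body (76 mm by 85 mm) begins 54 mm behind the grasp point. The pads swing forward as they close: fully open they stand 13 mm farther back than shut.
Start: joints at [-1.397, 0.207, 1.542, -0, 1.393, -0.15], TCP at [182.936, -545.126, 256.282] pointing down, gripper open.
Joint ranges: [-2.73, 2.73], [-0.86, 2.22], [0.23, 2.46], [-1.11, 4.25], [0.08, 2.63], [-2.82, 2.82]. Speed limits (rad/s): [2.79, 2.79, 3.14, 3.14, 3.14, 3.14].

## Interface

Orientations are given as a 3x3 rotation matrix whose columns are the frame's x, y, z axes.
In Python, from plant import ctrl, sensors, optics gives the robot as it stands. Calls block until the motion is done:
- ctrl.move_ptp(position, orientation): joint-space move of the TCP to a pose.
- ctrl.move_l(position, rot=None, vel=150, threshold=None): straight line of the TCP; rot=None keeps the orientation; vel is the mean speed in mm/s. With threshold (N) it stops when the force on the tool has changed by that much, and returns True; else False.
- ctrl.set_joints(angles): joint-space move.
- ctrl.gripper_to(opening, force=None): finger opening in mm; force is the grip in N (None keeps the last); returns when the fingers have stopped.
- ctrl.hold(seconds).
- ctrl.solve_ik(position, orientation): joint angles nearest the present ones, or None.
- sensors.read_state(): the state.
- optics.grab_frame(name): name is "scene" or "top" or "wrist"; returns (picture, depth): 384x512x3 uint8, red, green, blue; 384x512 float32, mm along the optical axis (not along the pixel's ray), 0 where there is no reading.
- optics.camera_params(name): a dict with "mtx" (3x3 intrinsics, pixels), "R" (3x3) and "t" (3): a world point X has camera coordinates R X + t; the wrist camera has in their place "T_tool_cam" (4x4, takes a point from camera to tool coordinates, whose origin is the TCP and whose axes are the flange's). Camera axes: x right, y down, z forward; pixel columns grow to the right and rows downward; lengths in mm; the calibration is good to about 2 mm. A picture is of the moment at which its call begins: read the wrist's pose just before it. camera_params takes no time and is no camera call.
A pose or a line that the arm cannot do raises ctrl.MotionError and nothing moves.
- ctrl.finish_job(): hands the job in, once; it reports no verdict.
The state is a dict: "t": time; "q": joint angles; "qvel": joint speeds; "tau": joint torques, N m; "eef_pos": TCP position; "eef_rot": TCP orientation; "force": force on the tool from outside, world axes, zero at the start; "wrist_torque": the same for the moment, N m; "grip_width": finger opening in mm.
Only numpy, scipy, OpenCV 4.12 (cv2) and the standard library are available. Lean on these libraries where they do the work, as an engineer would, in place of code of your own. Each camera call takes 0.05 s, during which the arm holds its last target. There are 200 camera calls.

## Task

Press down the white paddle of the ejector dock that holds the orange-capped sample jar, all the way, so that the jar rises out of its pocket. Then take the jar and stand it upright in the middle of the balance's steel pan without dropping it, and let go. Leave the blue-capped jar down in its own dock.

Things in the scene. Friction and masses are not known exactly. Their poses are not given: they have to be found in the camera images.
- orange_jar: Amber glass jar 35 mm across with an orange cap 37 mm across, 24 mm high; 62 mm tall, 80 to 160 g. Origin: centre of its underside, z up. It starts down in the round 43 mm pocket of an aluminium block (80 x 80 mm, top 70 mm above the bench), cap flush with the block's top, underside 8 mm above the bench. The lever raises it 32 mm: cap and 8 mm of glass then stand above the block, the rest stays in the pocket.
- orange_paddle (a point): Centre of the top face of the white paddle (32 x 36 mm, 6 mm thick) of the orange jar's dock. It juts out on the robot's side, about 102 mm from the pocket's axis, 73 mm above the bench. Pushed straight down it sinks 35 mm to its stop, moving under 5 mm sideways; takes 4 to 7 N. The pivot lies 60 mm from it towards the block. Site y: along the pivot; x: along the lever to the block.
- orange_lever (a joint): Angle of that lever, rad: 0 with the paddle up (jar down), 0.6 with the paddle fully down at its stop (jar fully raised). It is stiff and stays where it is left; it has no return spring.
- balance: White laboratory balance, 230 x 180 mm, with a round flat steel pan 124 mm in diameter. Origin on the bench under the pan's centre; the pan's top, the highest part, is 58 mm above the origin. z up. The display strip is on the robot's side.
- blue_jar: The same kind of jar with a blue cap, down in a second dock just like the first, with its own white paddle. Not to be moved. Origin at the centre of its underside.
Things that resemble listed ones, but are neither listed nor needed, are in the scene too. Leave any pink or red look-alike of the part that bears orange_paddle alone. What is shaped like the orange_jar but brown is not meant.

How it is judged:
By the outcome, as a careful person would: the job done as asked, in the order asked, and still so for the second after the job is handed in, with the robot touching nothing.
It also fails if it takes over 48 s, if anything falls off the work surface, if the arm or the gripper's body presses on something with over 40 N, if the wrist force passes 120 N, or if a joint passes its speed limit or range.

## Working session

There is one attempt and no reset: what is moved stays moved. The work goes in short steps, each a Python script; the robot and the scene stay as the last script left them, time stands still between calls to the robot, and variables do not carry over. Pictures are saved under pics/ and viewed, about 8 in all and at most 12, crops included, and the job is handed in when it is done.

```bash
mkdir -p pics; ls
cat > h.py <<'E'
import numpy as np, cv2
from plant import ctrl, sensors, optics
def grab(n):
    s=sensors.read_state(); im,d=optics.grab_frame(n); p=optics.camera_params(n); K=np.array(p['mtx'])
    if n=='wrist':
        T=np.array(p['T_tool_cam']); Rw=np.array(s['eef_rot'])
        R=Rw@T[:3,:3]; o=Rw@T[:3,3]+np.array(s['eef_pos'])
    else:
        R=np.array(p['R']).T; o=-R@np.array(p['t'])
    return im,d,(K,R,o)
def ray(c,uv,z):
    K,R,o=c; v=R@np.linalg.inv(K)@np.array([uv[0],uv[1],1.]); return o+v*(z-o[2])/v[2]
def pts(c,d):
    K,R,o=c; v,u=np.mgrid[:d.shape[0],:d.shape[1]]
    P=np.stack([(u-K[0,2])/K[0,0]*d,(v-K[1,2])/K[1,1]*d,d],-1); return P@R.T+o
def save(n,im): cv2.imwrite('pics/'+n,im[...,::-1])
E
python3 - <<'E'
from h import *
out=[]
for n in('top','scene'):
    im,d,c=grab(n); np.savez('/tmp/%s.npz'%n,im=im,d=d,K=c[0],R=c[1],o=c[2]); out.append(im); print(n,c[2],c[1][:,2])
    save(n+'.png',cv2.resize(im,(768,576)))
print(sensors.read_state()['t'],ctrl.tcp_to_tips)
E
```

```text
pics
top [ 443.84736009   58.19903396 1069.00421923] [ 0.11975887 -0.01259565 -0.9927231 ]
scene [855.7670149  401.12319597 706.34002623] [-0.37389198 -0.44783709 -0.81218639]
0.1 25.0
```

View pics/top.png

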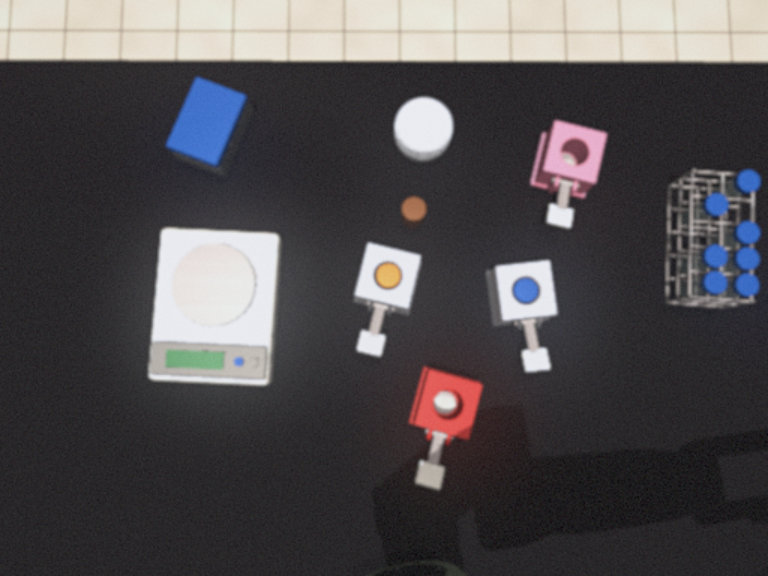

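View pics/scene.png

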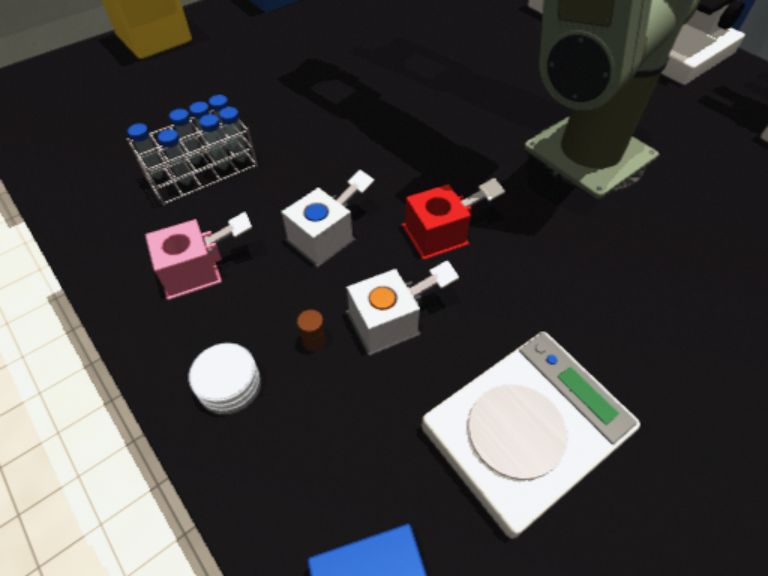

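Top view (display pixels, 1.5x): the orange cap is at (387,275) in a white dock, and its paddle is at (371,343). Look-alikes:
- blue dock at (526,290), with its paddle at (536,360)
- red dock at (446,403), with a grey paddle at (430,475)
- pink dock at (575,153), with its paddle at (560,216)
- brown jar at (413,208)

I choose the paddle at (371,343), which is joined by its lever to the orange-capped dock. The balance pan is at (214,284).

```bash
cat > m.py <<'E'
from h import *
def cen(m):
    n,l,s,c=cv2.connectedComponentsWithStats(m.astype(np.uint8)); return [(s[i,4],c[i],l==i) for i in range(1,n) if s[i,4]>25]
for n,pp in(('top',(371,343)),('scene',(445,274))):
    f=np.load('/tmp/%s.npz'%n); im,d=f['im'],f['d']; c=(f['K'],f['R'],f['o']); W=pts(c,d)
    h=cv2.cvtColor(im,cv2.COLOR_RGB2HSV)
    for nm,m,z in(('orange',(h[...,0]>9)&(h[...,0]<22)&(h[...,1]>170)&(h[...,2]>190),70),('blue',(abs(h[...,0]*1.-110)<12)&(h[...,1]>150)&(h[...,2]>120),70)):
        for a,uv,mm in cen(m):
            if a<900: print(n,nm,a,uv.round(1),'ray',ray(c,uv,z).round(1),'depth med',np.median(W[mm],0).round(1))
    m=(h[...,1]<60)&(h[...,2]>185)
    px=np.array(pp)/1.5
    for a,uv,mm in cen(m):
        if np.hypot(*(uv-px))<25:
            r=cv2.minAreaRect(np.argwhere(mm)[:,::-1].astype(np.float32))
            print(n,'paddle?',a,uv.round(1),r,'ray73',ray(c,uv,73).round(1),ray(c,r[0],73).round(1),'depth',np.median(W[mm],0).round(1))
    # pan: points at height ~58
    q=np.array((214,284) if n=='top' else (517,431))/1.5
    k=np.abs(W[...,2]-58)<12; yy,xx=np.mgrid[:384,:512]
    k&=(np.hypot(xx-q[0],yy-q[1])<60)
    print(n,'pan depth z at centre',W[int(q[1]),int(q[0])].round(1),ray(c,q,58).round(1))
    e=((h[...,1]>8)&(h[...,2]>150)&(np.hypot(xx-q[0],yy-q[1])<45)).astype(np.uint8)
    e=cv2.morphologyEx(e,cv2.MORPH_OPEN,np.ones((5,5)))
    cs,_=cv2.findContours(e,0,1); C=max(cs,key=cv2.contourArea); C=cv2.convexHull(C)
    g=np.array([ray(c,p[0],58)[:2] for p in C],np.float32); print(n,'pan ellipse',cv2.fitEllipse(g),cv2.minEnclosingCircle(g))
f=np.load('/tmp/top.npz');g=np.load('/tmp/scene.npz')
a=cv2.resize(f['im'][150:250,215:305],(400,444),interpolation=2);b=cv2.resize(g['im'][160:245,220:320],(400,444))
save('crop.png',np.hstack([a,b]))
E
python3 m.py
```

```text
top blue 188 [498.8 120. ] ray [ 722.9 -490.    70. ] depth med [ 710.6 -463.4  118.2]
top blue 166 [477.1 135.8] ray [ 686.3 -438.5   70. ] depth med [ 674.4 -414.6  118.5]
top blue 189 [498.4 154.6] ray [ 643.4 -484.    70. ] depth med [ 634.9 -458.   118.1]
top blue 177 [476.6 170.4] ray [ 607.6 -432.8   70. ] depth med [ 600.  -409.   118.3]
top blue 191 [498.1 171.9] ray [ 604.1 -480.8   70. ] depth med [ 596.5 -454.5  118.2]
top blue 180 [476.3 188. ] ray [ 568.  -429.8   70. ] depth med [ 562.  -405.9  118.4]
top blue 188 [497.7 189.4] ray [ 564.9 -477.4   70. ] depth med [ 559.8 -451.5  118.3]
top blue 174 [350.1 193.2] ray [ 556.7 -149.    70. ] depth med [ 557.  -148.9   70.3]
top paddle? 328 [248.3 223.2] ((249.2941436767578, 218.82354736328125), (16.492422103881836, 33.46991729736328), 14.03624439239502) ray73 [490.7  75.4  73. ] [500.3  73.3  73. ] depth [486.9  73.9  70.8]
top pan depth z at centre [567.5 311.6  60.1] [567.  310.6  58. ]
top pan ellipse ((611.1227416992188, 326.48834228515625), (25.300050735473633, 48.418094635009766), 10.782212257385254) ((611.65026855
[... 460 characters left out ...]
633.3 -455.9  117.1]
scene blue 79 [138.8  79.6] ray [ 579.1 -473.6   70. ] depth med [ 600.2 -408.4  117.2]
scene blue 79 [91.  85.8] ray [ 696.8 -531.6   70. ] depth med [ 708.6 -462.   117.3]
scene blue 79 [111.5  89.8] ray [ 660.  -479.7   70. ] depth med [ 674.1 -413.8  117.3]
scene blue 122 [210.4 141. ] ray [ 557.3 -146.7   70. ] depth med [ 557.1 -147.    69.6]
scene blue 29 [367.7 239.3] ray [465.2 278.2  70. ] depth med [455.7 274.8  53.1]
scene pan depth z at centre [571.1 315.   57.6] [570.7 316.3  58. ]
scene pan ellipse ((569.7903442382812, 313.4805908203125), (121.6282730102539, 123.92864227294922), 45.00181579589844) ((570.8919067382812, 313.7931213378906), 62.65285110473633)
```

View pics/crop.png

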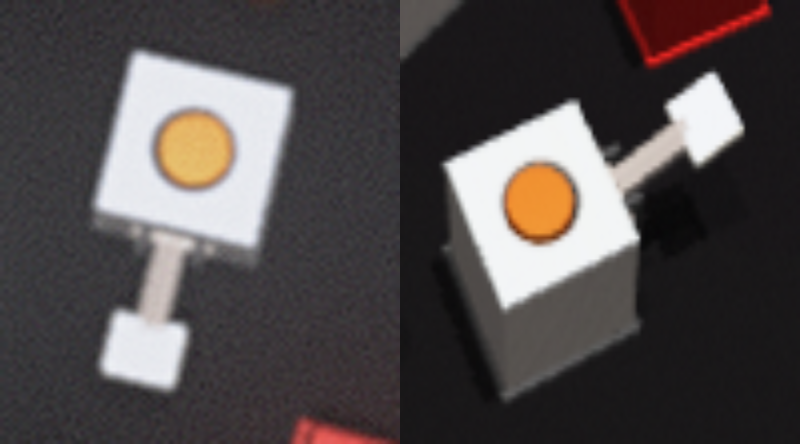

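The crop shows the orange-capped jar flush in its white dock, with the white paddle joined by its lever. The paddle is at about (247.7,228.8) in the raw top image and (296.2,182.6) in the raw scene image. Next I'll triangulate it, check the distances and get the dock's yaw.

Run:
```python
from h import *
C={}
for n in('top','scene'):
    f=np.load('/tmp/%s.npz'%n); C[n]=(f['K'],f['R'],f['o']); im=f['im']; W=pts(C[n],f['d'])
    p={'top':(247.7,228.8),'scene':(296.2,182.6)}[n]
    g=im.min(-1); yy,xx=np.mgrid[:384,:512]
    m=(np.hypot(xx-p[0],yy-p[1])<13)&(g>(150 if n=='top' else 200))
    m=cv2.morphologyEx(m.astype(np.uint8),cv2.MORPH_OPEN,np.ones((7,7)))
    q=np.array([ray(C[n],(x,y),73)[:2] for y,x in np.argwhere(m)],np.float32)
    print(n,'paddle',cv2.minAreaRect(q),'mean',q.mean(0),'depth',np.median(W[m>0],0).round(1))
    if n=='top': print('jar',ray(C[n],(258.9,183.6),70).round(1))
    # block top: plane points near jar
    b=(abs(W[...,2]-70)<6)&(np.hypot(W[...,0]-580,W[...,1]-55)<62)&(g>110)
    b=cv2.morphologyEx(b.astype(np.uint8),cv2.MORPH_OPEN,np.ones((9,9)))
    q=np.array([ray(C[n],(x,y),70)[:2] for y,x in np.argwhere(b)],np.float32)
    print(n,'block',cv2.minAreaRect(q))
```

```text
top paddle ((480.35498046875, 78.3111801147461), (34.8172492980957, 30.357912063598633), 89.91345977783203) mean [480.2382    78.457535] depth [480.3  78.3  72.6]
jar [578.1  52.3  70. ]
top block ((579.4129028320312, 55.046836853027344), (79.95281219482422, 80.83517456054688), 76.29978942871094)
scene paddle ((480.7367858886719, 80.92184448242188), (35.1055793762207, 27.172897338867188), 47.88893508911133) mean [481.02472  81.001  ] depth [480.3  80.5  72.3]
scene block ((579.4819946289062, 56.00838851928711), (80.83232116699219, 80.9688720703125), 76.03598022460938)
```

Both views agree, and the layout fits the description:
- jar at (579.3,55)
- paddle at (480.5,79.7), about 102 mm from the jar and 73 mm high
- block yaw about -13.8°
- pan at about (570,313.5)

Now the press.

```bash
cat >> h.py <<'E'
def down(yaw):
    a,b=np.cos(yaw),np.sin(yaw); return np.array([[a,b,0],[b,-a,0],[0,0,-1.]])
YAW=np.radians(-13.8); J=np.array([579.3,55.]); P=np.array([480.4,79.5])
def st(m=''):
    s=sensors.read_state(); print(m,'t',round(s['t'],2),np.round(s['eef_pos'],1),'F',np.round(s['force'],1),'w',round(s['grip_width'],1)); return s
E
python3 - <<'E'
from h import *
s=st()
for k in(0,np.pi,np.pi/2,-np.pi/2): q=ctrl.solve_ik([*P,150],down(YAW+k)); print(k,None if q is None else np.round(q,2))
c=[(y,ctrl.solve_ik([*P,150],down(y))) for y in(YAW,YAW+np.pi)]
c=[x for x in c if x[1] is not None]; y=min(c,key=lambda x:abs(x[1][5]))[0]
ctrl.gripper_to(0); st('shut')
ctrl.move_ptp([*P,150],down(y)); st('above')
print(ctrl.move_l([*P,104],vel=120,threshold=6)); st('near')
r=ctrl.move_l([*P,50],vel=40,threshold=22); print(r); st('pressed')
im,d,c=grab('scene'); np.savez('/tmp/s2.npz',im=im,d=d)
save('s2.png',cv2.resize(im[140:260,200:340],(700,600)))
E
```

```text
t 0.1 [ 182.8 -544.5  255.2] F [ 0.5 -0.9 -0.1] w 85.6
0 [-0.01  0.14  1.86 -0.    1.14  1.8 ]
3.141592653589793 [-0.01  0.14  1.86 -0.    1.14 -1.34]
1.5707963267948966 [-0.01  0.14  1.86 -0.    1.14  0.23]
-1.5707963267948966 None
shut t 0.87 [ 182.9 -545.1  256.3] F [0.6 0.4 0.2] w -0.1
above t 3.35 [480.8  78.8 150.2] F [ 0.5 -0.2  0.2] w 0.1
False
near t 3.88 [480.6  79.2 104. ] F [-0.3  0.4 -0.1] w 0.4
True
pressed t 4.86 [481.3  79.6  64.8] F [-3.8 -0.3 10.3] w -0.4
```

View pics/s2.png

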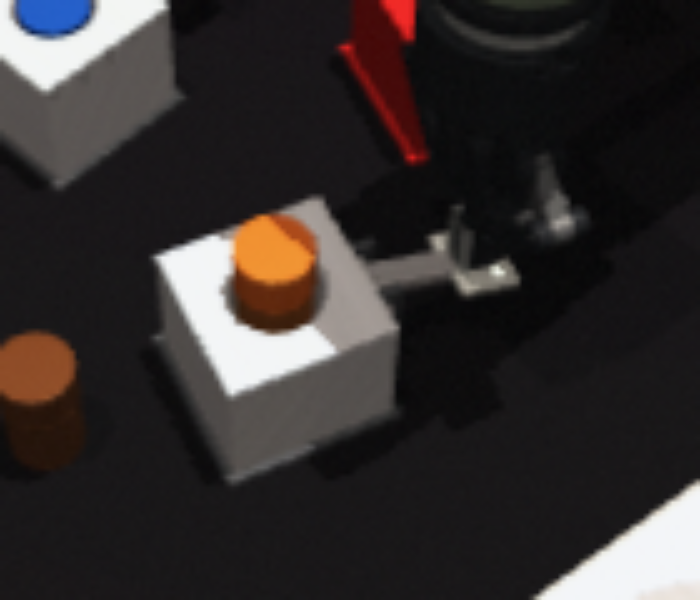

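The jar has risen, and the tips are at z≈40. I'll check the cap height (should be 102) and press again to confirm the stop.

```bash
cat >> h.py <<'E'
def orange(im,c,d):
    h=cv2.cvtColor(im,cv2.COLOR_RGB2HSV); W=pts(c,d)
    m=(h[...,0]>4)&(h[...,0]<22)&(h[...,1]>150)&(h[...,2]>110)&(d>0)
    return W[m],m
E
python3 - <<'E'
from h import *
def cap():
    im,d,c=grab('scene'); w,m=orange(im,c,d); w=w[np.hypot(w[:,0]-J[0],w[:,1]-J[1])<30]
    z=np.percentile(w[:,2],90); t=w[w[:,2]>z-3]; print('cap top',z.round(1),np.median(t,0).round(1),len(t))
cap()
p=sensors.read_state()['eef_pos']
for i in range(2):
    print(ctrl.move_l([P[0],P[1],p[2]-10-4*i],vel=20,threshold=25)); st('press'); 
ctrl.hold(0.2); st(); cap()
ctrl.move_l([*P,190],vel=250); st('up'); cap()
E
```

```text
cap top 103.1 [579.9  54.9 101.9] 178
True
press t 5.23 [481.4  79.6  64.7] F [-4.3 -0.2 11.1] w -0.0
True
press t 5.55 [481.4  79.6  64.7] F [-4.3 -0.3  9.6] w 0.2
 t 5.75 [481.4  79.6  64.8] F [-4.9 -0.1 10.6] w 0.0
cap top 103.1 [580.2  55.3 102.1] 179
up t 6.46 [479.5  79.5 188.8] F [ 0.2 -0.2 -1. ] w -0.1
cap top 103.3 [580.2  55.  101.9] 168
```

The cap top is at 102 and more pressing gives no further travel, so the lever is at its stop. It also stays there after I back off. Now the grasp and lift.

Run:
```python
from h import *
R=down(YAW+np.pi); G=np.array([579.7,55.])
ctrl.gripper_to(75,40)
ctrl.move_ptp([*G,190],R); st('above')
print(ctrl.move_l([*G,98.5],vel=120,threshold=8)); st('at')
ctrl.gripper_to(0,45); st('gripped')
ctrl.move_l([*G,112],vel=50); s=st('lift')
ctrl.move_l([*G,200],vel=150); st('up')
im,d,c=grab('scene'); w,m=orange(im,c,d); save('s3.png',cv2.resize(im[60:300,180:500],(800,600)))
im,d,c=grab('top'); np.savez('/tmp/t2.npz',im=im,d=d)
```

```text
above t 7.7 [580.   54.7 189.6] F [-0.3  0.5 -0.2] w 75.0
False
at t 8.61 [580.3  55.1  99.4] F [0.  0.2 1. ] w 74.6
gripped t 9.04 [580.4  54.9  99.4] F [-0.6  0.2  3.2] w 35.6
lift t 9.46 [579.9  55.  112.3] F [ 0.2  0.3 -0.6] w 35.7
up t 10.19 [578.9  55.  199. ] F [-0.4 -0.2 -1.7] w 36.0
```

View pics/s3.png

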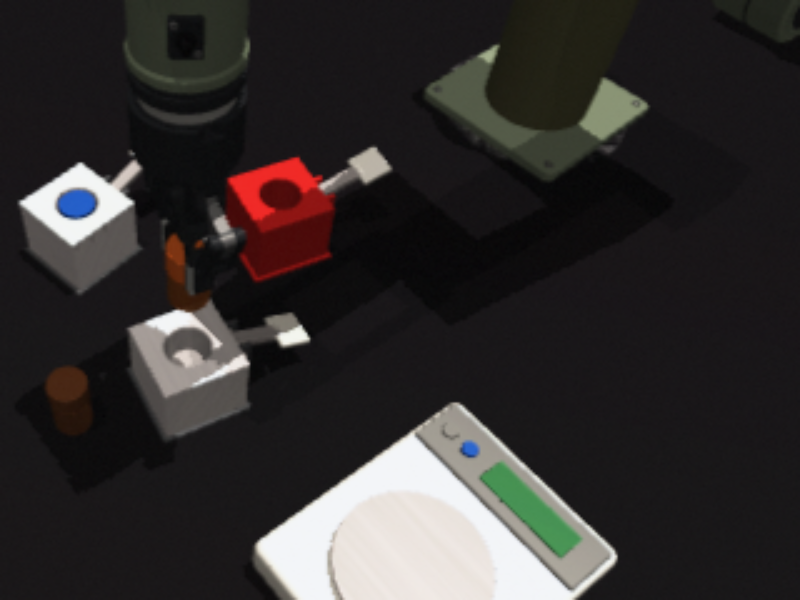

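The jar hangs upright in the jaws (at about (190,270) in this picture), the dock is empty and its paddle is still down. Next I carry the jar to the pan and lower it with force sensing; contact is expected at TCP z≈117.

Run:
```python
from h import *
R=down(YAW+np.pi); B=np.array([569.2,312.7])
ctrl.move_l([*B,200],vel=150); st('over')
ctrl.move_l([*B,128],vel=80); ctrl.hold(0.2); st('low')
im,d,c=grab('scene'); a=im[200:384,230:450]
print(ctrl.move_l([*B,110],vel=15,threshold=2.5)); s=st('touch')
im,d,c=grab('top'); b=im[130:270,80:220]
save('s4.png',np.hstack([cv2.resize(a,(400,335)),cv2.resize(b,(335,335))]))
```

```text
over t 12.16 [569.4 311.9 200. ] F [-0.2 -0.6 -0.7] w 35.8
low t 13.41 [569.7 312.9 128.8] F [ 0.2 -0.4 -0.9] w 35.9
True
touch t 14.2 [569.1 312.7 117.6] F [-1.1 -0.4  5.2] w 35.8
```

View pics/s4.png

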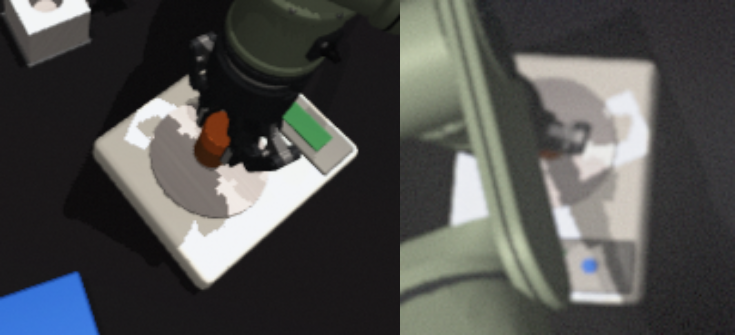

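The jar is upright over the middle of the pan, and contact came at 117.6 as predicted. Release and retreat.

Run:
```python
from h import *
ctrl.gripper_to(75); st('open')
p=np.array(sensors.read_state()['eef_pos']); ctrl.move_l([p[0],p[1],250],vel=120)
ctrl.move_ptp([480,-100,300],down(YAW+np.pi)); ctrl.hold(.3); st('away')
ims=[]
for n in('scene','top'):
    im,d,c=grab(n); w,m=orange(im,c,d); W=pts(c,d)
    k=(np.hypot(w[:,0]-569,w[:,1]-313)<50); w=w[k]
    t=w[w[:,2]>116]; print(n,'cap',np.median(t,0).round(1),len(t),t[:,:2].min(0).round(1),t[:,:2].max(0).round(1))
    h=cv2.cvtColor(im,cv2.COLOR_RGB2HSV)
    b=(abs(h[...,0]*1.-110)<12)&(h[...,1]>150)&(np.hypot(W[...,0]-557,W[...,1]+148)<25); print(n,'blue',np.median(W[b],0) if b.any() else None)
    ims.append(im[200:384,230:450] if n=='scene' else im[130:270,80:290])
save('s5.png',np.hstack([cv2.resize(ims[0],(400,335)),cv2.resize(ims[1],(400,267)) if 0 else cv2.resize(ims[1],(400,335))]))
```

```text
open t 14.72 [567.9 312.2 115.8] F [ 0.5 -0.7 -0.2] w 74.8
away t 17.85 [480.2 -99.5 299.9] F [0.1 0.8 0. ] w 75.1
scene cap [570.1 312.7 119.9] 305 [552.5 295.4] [586.7 330. ]
scene blue [ 557.78773634 -146.28503757   69.24129593]
  return _methods._mean(a, axis=axis, dtype=dtype,
  ret = um.true_divide(
Traceback (most recent call last):
ValueError: zero-size array to reduction operation minimum which has no identity
```

Run:
```python
from h import *
a=grab('scene')[0][100:384,180:470]; b=grab('top')[0][130:270,80:290]
save('s5.png',np.hstack([cv2.resize(a,(400,392)),cv2.resize(b,(400,392))]))
```

```text
(no output)
```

View pics/s5.png

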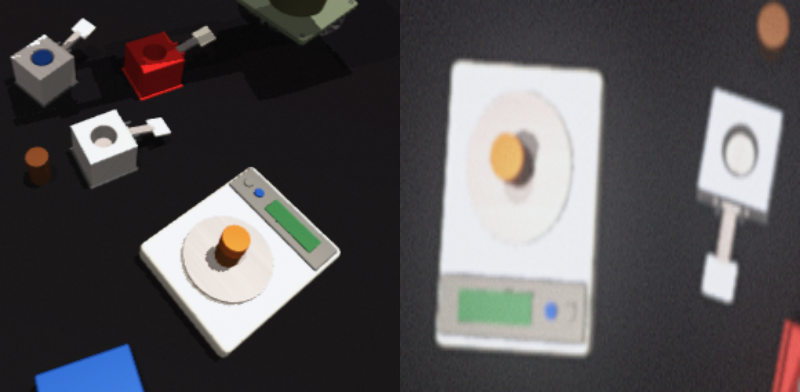

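The jar stands upright in the middle of the pan (scene (233,245), top (507,157) with parallax). The orange paddle is still down, the blue jar is still in its dock, and the arm is clear.

```bash
python3 -c "
from h import *
st(); ctrl.finish_job()"
```

```text
t 18.05 [480.1 -99.8 300. ] F [-0.2  0.4  0.1] w 75.4
the job is handed in; nothing more can be done
```

I pressed the orange dock's paddle to its stop, lifted the jar out, stood it upright in the middle of the balance pan and let go. The job was handed in at about 18 s of the 48 s allowed.

**Paddle and jar rise:** The cap top rose to about 102 mm, as expected, and stayed there after I backed off. Pressing again gave no more travel.

**Placement:** The final cap centre is at (570, 313) and its top at 120 mm. That agrees with the pan centre, which the scene camera put at about (570, 313.5) and the top camera at about (567, 311). Contact on the pan came at the predicted height.

**Blue jar:** Its cap is unmoved at (558, -146), 69 mm high, still down in its dock.

**Checks that failed:** The numeric jar check from the top camera found no orange pixels, because the colour is paler in that view. I checked that view only by eye, and it showed the jar centred. The top camera's automatic pan fit also failed earlier, so its pan centre above was read by eye.

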